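Load the match-drilling fixture with backing, strap, doubler and jig

ROBOT

A 7-joint arm with a two-finger parallel gripper is mounted at the origin on the work surface. World frame = base frame: x ahead of the robot, y to its left, z up, the work surface at z = 0. Lengths are in m, angles in rad, forces in N, time in s.
With the tool pointing down it reaches from about 0.425 to 0.925 m from the base axis. Payload 6.8 kg.
Tool frame: the origin (TCP) lies at the very end of the fingers, on their centre line; the grasp point (between the pads) lies 19 mm behind it; z points along the fingers, y is the line along which they close (so a half turn about z gives the same grasp; the last joint's range is limited). The gripper opens to 85 mm and grips with 20 to 120 N. Pads are 22 mm wide; open, the fingers measure 114 mm over their backs; the gripper's body (76 mm by 85 mm) begins 54 mm behind the grasp point. The pads swing forward as they close: fully open they stand 13 mm farther back than shut.
Start: joints at [1.035, 0.477, 0.022, 1.555, -0.011, 1.109, -0.083], TCP at [0.28, -0.614, 0.231] pointing down, gripper open.
Joint ranges: [-2.96, 2.96], [-0.34, 2.1], [-1.41, 1.46], [0.24, 2.44], [-1.37, 4.51], [0.17, 1.92], [-2.96, 2.96]. Speed limits (rad/s): [2.39, 2.39, 3.14, 3.14, 3.14, 3.14, 3.14].

INTERFACE

Orientations are given as a unit quaternion [w, x, y, z].
In Python, from station import bot gives the robot as it stands.
- The arm moves only by the tool jog_arm, never from a script. Its argument "motion" is a list of rows, each a list of 7 numbers: the turn, a rotation vector about the tool's x, y, z in rad, then the shift along the tool's x, y, z in mm, then the finger opening in mm, from 0 to 85.4. A call has 1 to 10 rows; each row is the pose to reach, as a shift and turn from the pose commanded when the call began, along the tool's axes at that moment; what a row does not reach only later rows make up. A row lasts 1/8 s, in which the tool goes at most 62.5 mm and 10.7 degrees, less where a joint would pass 70% of its speed; a pose out of reach is approached as far as the arm can. A call with a gripper value outside its range is refused whole. The fingers move at their own pace and stop on an object; "grip_force" is the grip in N (left out, the last holds). Time passes only in rows, so rows that repeat a pose let the fingers close. It gives the time, the measured TCP pose, the force, the opening and the grip force at its end, in the units of the state.
- bot.get_obs(): the state, without advancing time (a new reading comes with each control period).
- bot.read_camera(name): name is "scene" or "top"; returns a dict with "pixels" (400x640x3 uint8, red, green, blue), "camera_matrix" (3x3 intrinsics, pixels), "distortion" ([k1, k2, p1, p2, k3] as OpenCV has them; the pictures are not rectified), "T" (4x4, takes a point from camera to world coordinates). Camera axes: x right, y down, z forward; pixel columns grow to the right and rows downward; lengths in m; the calibration is good to about 2 mm. A picture is of the moment at which its call begins. There is no depth.
- bot.hand_in(): hands the job in; it is judged then, once.
Trained networks look in a picture, given as the dict that the camera call returned (one of the last four; its "shot" number tells which), for a name from the list of things; names that differ only in an ending like _2 or _b are one class to them, and where a whole thing is asked for, a point or a joint stands for the part that bears it (a point fixed in the world has none). Each returns a list of dicts, best first, with "score" (0 to 1); they miss things now and then, are a little off and sometimes report something else, mostly with a low value. They report only what shows in the picture. A call takes as long as a camera call.
- bot.spot_in(thing, picture): "xy" ([column, row] in pixels, amid what is visible of it).
- bot.tip_of(thing, picture): "xy" ([column, row] in pixels: a listed point, or the origin of a listed thing).
The state is a dict: "t": time; "q": joint angles; "joint_vel": joint speeds; "joint_torque": joint torques, N m; "eef_pos": TCP position; "tool_rot": TCP orientation; "contact_force": force on the tool from outside, world axes, zero at the start; "torque": the same for the moment, N m; "gripper_width": opening from 0.0 (shut) to 1.0 (fully open); "grasp_force": force on a finger pad.
Only numpy, scipy, OpenCV 4.12 (cv2) and the standard library are available. Lean on these libraries where they do the work, as an engineer would, in place of code of your own. Each camera call takes 0.05 s, during which the arm holds its last target. There are 200 camera calls.

TASK

Load the drill fixture ready for match drilling: over its two locating pins put the plywood backing block first, then the long aluminium strap with its round lug pointing away from the fixture's end stop, then the short aluminium doubler, and the dark steel drill jig on top with its bushings up. Each part must lie flat and fully down on the one below; lower the parts down the pins, do not drop them, and leave the jar of rivets and the red-handled pliers where they are.

Things in the scene. Friction and masses are not known exactly. Their poses are not given: they have to be found in the camera images.
- fixture: drill fixture, fixed: grey base 230 x 84 x 15 mm, long along x; origin: centre of its underside, on the bench. Two steel pins, 12 mm dia., at x = -45 and +45, y = 0, straight up to 57 mm above the bench, then a bullet nose to 5 mm dia. at 67. Dark end stop at the -x end (x -107 to -85, 50 wide, top 44 mm above bench); +x end open. 5 mm high bolt heads at the four corners
- backing: plywood block 150 x 50 x 18 mm, about 0.1 kg, lying flat, long along x; 16 mm holes through it at x = -45 and +45, y = 0. Origin: centre of its underside. In place its underside is 15 mm above the bench. Either way round will do
- strap: long aluminium strap, 50 wide, 8 mm thick, about 0.2 kg, lying flat: square end at x = -75, straight sides to +84, round lug (radius 25, 22 mm hole) about x = +95. 16 mm pin holes at x = -45 and +45, y = 0. Origin: underside, midway between the pin holes; balances near x = +15. In place its x points like the fixture's x and its underside is 33 mm above the bench
- strap_lug (a point): centre of the hole in the strap's round lug, at x = +95 mm of the strap, half way up its thickness
- doubler: short aluminium plate 130 x 50 x 8 mm, about 0.11 kg, lying flat, long along x, square ends; 16 mm pin holes at x = -45 and +45, y = 0, and a 28 mm hole in the middle. Origin: centre of its underside. In place its underside is 41 mm above the bench. Either way round will do
- jig: dark steel drill jig 130 x 50 x 14 mm, about 0.65 kg, lying flat, long along x; 16 mm pin holes at x = -45 and +45, y = 0; four bright bushings, 14 mm dia., stand 6 mm out of its top at x = +-20, y = +-14. Origin: centre of its underside. In place its underside is 49 mm above the bench, the pin noses 4 mm out of its top. Either way round will do
- rivet_jar: clear jar half full of copper rivets, blue lid, 76 mm dia., 116 mm high, standing on its own at the far side, in front of the row of jars; origin: centre of its underside. Leave alone
- pliers: fastener pliers with red handles, about 165 mm long and 18 mm high, lying at the far side; origin on the bench near the pivot, x along the jaws. Leave alone

How it is judged:
On the way, in this order (a step that is already met when the one before it is completed fails the run):
1. the plywood backing block is down on the fixture's base, over both pins (horizontal distance between backing and fixture below 0.006 m and z of backing in the frame of fixture between 0.012 and 0.018 m and angle between the x axis of backing and the x axis of fixture, either way round below 0.1 rad and angle between backing's own z axis and vertical below 0.05 rad), for 0.2 s.
2. the lug strap is down on the backing block, over both pins, its lug away from the end stop (horizontal distance between strap and fixture below 0.006 m and z of strap in the frame of fixture between 0.03 and 0.036 m and angle between the x axis of strap and the x axis of fixture, either way round below 0.1 rad and angle between strap's own z axis and vertical below 0.05 rad and x of strap_lug in the frame of fixture above 0.07 m), for 0.2 s.
3. the doubler is down on the strap, over both pins (horizontal distance between doubler and fixture below 0.006 m and z of doubler in the frame of fixture between 0.038 and 0.044 m and angle between the x axis of doubler and the x axis of fixture, either way round below 0.1 rad and angle between doubler's own z axis and vertical below 0.05 rad), for 0.2 s.
4. the drill jig is down on the doubler, over both pins, bushings up (horizontal distance between jig and fixture below 0.006 m and z of jig in the frame of fixture between 0.046 and 0.052 m and angle between the x axis of jig and the x axis of fixture, either way round below 0.1 rad and angle between jig's own z axis and vertical below 0.05 rad), for 0.2 s.
At the end, for the whole second after the job is handed in: Over both pins, bottom up: backing, strap, doubler, jig, undersides 15, 33, 41, 49 mm above the bench (within 3 mm), each within 6 mm of the fixture's middle, aligned to 0.1 rad, flat to 0.05 rad, right side up; the lug away from the stop; all released, slower than 0.02 m/s (all of step 1 and all of step 2 and all of step 3 and all of step 4 and linear speed of each of backing, strap, doubler, jig below 0.02 m/s); the robot touches nothing.
It fails at once if a part of the stack is dropped or slammed on to the fixture (faster than 0.7 m/s when over it, its underside less than 75 mm above the bench) ((horizontal distance between backing and fixture below 0.03 m and height (world z) of backing below 0.075 m and linear speed of backing above 0.7 m/s) or (horizontal distance between strap and fixture below 0.03 m and height (world z) of strap below 0.075 m and linear speed of strap above 0.7 m/s) or (horizontal distance between doubler and fixture below 0.03 m and height (world z) of doubler below 0.075 m and linear speed of doubler above 0.7 m/s) or (horizontal distance between jig and fixture below 0.03 m and height (world z) of jig below 0.075 m and linear speed of jig above 0.7 m/s)).
It fails at once if the jar of rivets is moved by more than 25 mm or tipped (distance of rivet_jar from where it was at the start of the episode above 0.025 m or angle between rivet_jar's own z axis and vertical above 0.3 rad).
It fails at once if the pliers are moved by more than 25 mm (distance of pliers from where it was at the start of the episode above 0.025 m).
It also fails if it takes over 122 s, if anything falls off the work surface, if the arm or the gripper's body presses on something with over 40 N, if the wrist force passes 120 N, or if a joint passes its speed limit or range.

## Working session

There is one attempt and no reset: what is moved stays moved. The work goes in short steps, Python scripts to look and compute and a tool call to move; the robot and the scene stay as the last step left them, time stands still between calls to the robot, and variables do not carry over. Pictures are saved under pics/ and viewed, at most 14 in all, crops included, and the job is handed in when it is done.

Besides the shell and the picture viewer there is one more tool, called after "Call:" as a command line: name --pt "numbers of a row" for each row, then --argument value for the rest. jog_arm: Moves the arm, as the interface text tells. Its arguments: {"type":"object","properties":{"motion":{"type":"array"},"grip_force":{"type":"number"}},"required":["motion"]}

```bash
mkdir -p pics; ls; cat > h.py <<'E'
import numpy as np, cv2
from station import bot
from scipy.spatial.transform import Rotation as R
def ray(c,px):
    u=cv2.undistortPoints(np.array([[px]],float),c["camera_matrix"],np.array(c["distortion"],float))[0,0]
    T=np.array(c["T"]); return T[:3,3],T[:3,:3]@np.array([u[0],u[1],1.])
def at(c,px,z):
    o,d=ray(c,px); return (o+d*(z-o[2])/d[2])
def proj(c,P):
    T=np.linalg.inv(np.array(c["T"])); rv=cv2.Rodrigues(T[:3,:3])[0]
    return cv2.projectPoints(np.array(P,float).reshape(-1,1,3),rv,T[:3,3],np.array(c["camera_matrix"],float),np.array(c["distortion"],float))[0][:,0]
def save(c,n,crop=None,s=1):
    im=c["pixels"][:,:,::-1]
    if crop: im=im[crop[1]:crop[3],crop[0]:crop[2]]
    cv2.imwrite("pics/"+n,cv2.resize(im,None,fx=s,fy=s,interpolation=cv2.INTER_CUBIC))
E
python3 - <<'E'
from h import *
zs=dict(fixture=0,backing=0,strap=0,doubler=0,jig=0,strap_lug=.004,rivet_jar=0,pliers=0)
for n in ("top","scene"):
    c=bot.read_camera(n); save(c,n+"1.png")
    print(n,np.round(c["T"],3).tolist(),c["camera_matrix"][0])
    for k in zs:
        t=bot.tip_of(k,c)[:2]; s=bot.spot_in(k,c)[:1]
        print(k,[(np.round(a["xy"]).tolist(),round(a["score"],2),np.round(at(c,a["xy"],zs[k])[:2],3).tolist()) for a in t],[(np.round(a["xy"]).tolist(),round(a["score"],2)) for a in s])
print(bot.get_obs())
E
```

```text
pics
top [[-0.024, -0.996, 0.08, 0.51], [-1.0, 0.023, -0.014, 0.017], [0.012, -0.08, -0.997, 1.247], [0.0, 0.0, 0.0, 1.0]] [509.82246837   0.         311.05139924]
fixture [([239.0, 229.0], 0.77, [0.551, 0.176])] [([239.0, 231.0], 0.55)]
backing [([313.0, 242.0], 0.72, [0.515, -0.003])] [([314.0, 244.0], 0.81)]
strap [([159.0, 278.0], 0.59, [0.435, 0.374])] [([155.0, 271.0], 0.6)]
doubler [([391.0, 248.0], 0.9, [0.496, -0.194])] [([396.0, 249.0], 0.89)]
jig [([460.0, 271.0], 0.91, [0.435, -0.363])] [([461.0, 269.0], 0.66)]
strap_lug [([152.0, 234.0], 0.85, [0.543, 0.39])] [([157.0, 267.0], 0.77)]
rivet_jar [([267.0, 133.0], 0.97, [0.787, 0.105])] [([265.0, 124.0], 0.58)]
pliers [([377.0, 136.0], 0.65, [0.775, -0.169])] [([391.0, 131.0], 0.69)]
scene [[0.471, 0.642, -0.605, 1.2], [0.882, -0.339, 0.327, -0.326], [0.005, -0.688, -0.726, 0.737], [0.0, 0.0, 0.0, 1.0]] [405.80139663   0.         313.18304164]
fixture [([361.0, 176.0], 0.88, [0.549, 0.173])] [([364.0, 173.0], 0.63)]
backing [([298.0, 187.0], 0.84, [0.51, 0.002])] [([297.0, 188.0], 0.85)]
strap [([398.0, 136.0], 0.68, [0.452
[... 455 characters left out ...]
 0.02240468,  1.55539939, -0.01145544,
        1.10932755, -0.08312465]), 'joint_vel': array([-1.47374451e-03,  1.13343504e-03,  3.49067118e-05, -1.41524444e-03,
        4.46904050e-04, -1.79152677e-03, -1.85273439e-04]), 'joint_torque': array([ 1.07998476e-04, -5.96305418e+01,  1.60661817e+00, -2.81541771e+01,
        1.25792582e-02,  1.61902124e-03,  7.04714282e-06]), 'eef_pos': array([ 0.28001171, -0.61419119,  0.23130968]), 'tool_rot': array([ 2.49495181e-06,  9.77217200e-01,  2.12241712e-01, -1.41379245e-05]), 'contact_force': array([-0.15350614, -0.39168563, -0.17857978]), 'torque': array([-0.02693711,  0.0722914 , -0.05016717]), 'grasp_force': 0.0, 'gripper_width': 1.0010657290041676}
```

```bash
python3 - <<'E'
import cv2
a=cv2.imread("pics/top1.png"); cv2.imwrite("pics/topz.png",cv2.resize(a[100:340,100:520],None,fx=1.9,fy=1.9,interpolation=cv2.INTER_CUBIC))
E
```

```text
(no output)
```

View pics/topz.png

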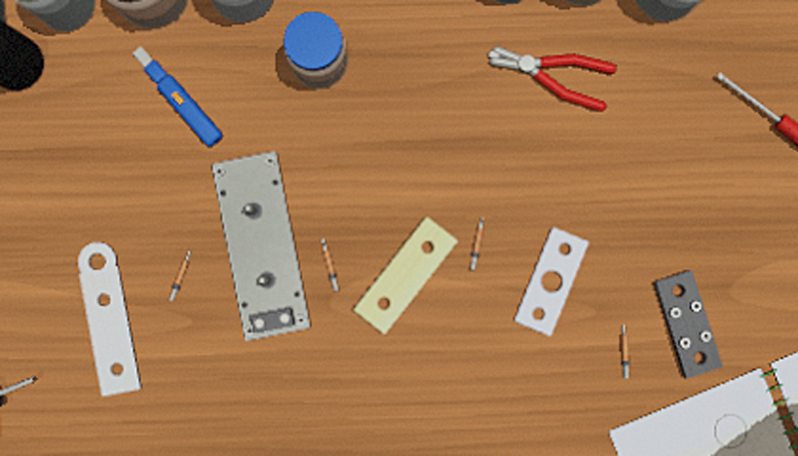

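View pics/scene1.png

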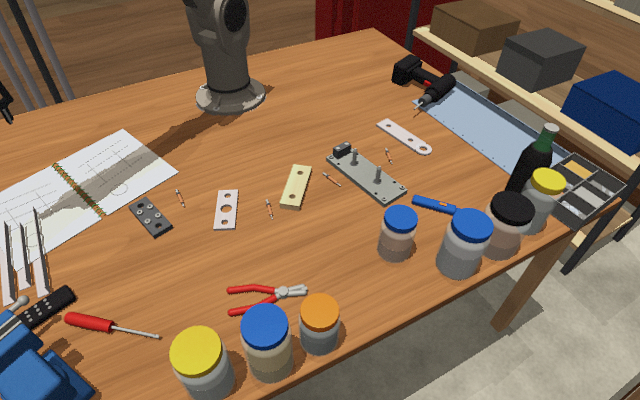

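The top view shows, left to right in the crop: strap (lug up), fixture (end stop towards the robot), backing, doubler, and jig with bushings up. The network detections agree with it. Next I'll fit box outlines to the segmented parts.

```bash
cat > fit.py <<'E'
from h import *
from scipy.optimize import minimize
def box(x0,x1,y0,y1,z0,z1): return np.array([[x,y,z] for x in(x0,x1) for y in(y0,y1) for z in(z0,z1)])
a=np.linspace(-np.pi/2,np.pi/2,20)
lug=np.array([[95+25*np.cos(t),25*np.sin(t),z] for t in a for z in(0,8)])
M=dict(fixture=[box(-115,115,-42,42,0,15),box(-107,-85,-25,25,15,44)],backing=[box(-75,75,-25,25,0,18)],
 strap=[np.vstack([box(-75,84,-25,25,0,8),lug])],doubler=[box(-65,65,-25,25,0,8)],jig=[box(-65,65,-25,25,0,14)])
S=4
def mask(c,px,name):
    im=cv2.resize(c["pixels"],None,fx=S,fy=S,interpolation=cv2.INTER_LINEAR)
    s=cv2.cvtColor(im,cv2.COLOR_RGB2HSV)[:,:,1]
    th=128 if name=="backing" else 85
    m=(s<th).astype(np.uint8)
    m=cv2.morphologyEx(m,cv2.MORPH_CLOSE,np.ones((9,9)))
    cs,_=cv2.findContours(m,cv2.RETR_EXTERNAL,cv2.CHAIN_APPROX_NONE)
    p=(float(px[0]*S),float(px[1]*S))
    k=max(cs,key=lambda q:cv2.pointPolygonTest(q,p,True) if len(q)>40 else -1e9)
    o=np.zeros_like(m); cv2.drawContours(o,[k],-1,1,-1); return o
def render(c,name,v,shape):
    o=np.zeros(shape,np.uint8); Rz=R.from_euler('z',v[2]).as_matrix()
    for b in M[name]:
        P=(b/1000)@Rz.T+[v[0],v[1],v[3] if len(v)>3 else 0]
        h=cv2.convexHull(((proj(c,P)+.5)*S-.5).astype(np.float32))
        cv2.fillConvexPoly(o,np.round(h*16).astype(np.int32),1,shift=4)
    return o
def fit(c,name,px,v0):
    m=mask(c,px,name)
    f=lambda v:float(np.count_nonzero(m^render(c,name,v,m.shape)))
    best=None
    for yaw in np.array([0,.2,-.2,.4,-.4])+v0[2]:
        x0=np.array([v0[0],v0[1],yaw])
        r=minimize(f,x0,method="Nelder-Mead",options=dict(initial_simplex=x0+np.array([[0,0,0],[.01,0,0],[0,.01,0],[0,0,.1]]),xatol=1e-5,fatol=1,maxiter=150))
        if best is None or r.fun<best.fun: best=r
    return best.x,best.fun/m.sum(),m.sum()
E
python3 - <<'E'
from fit import *
g=dict(fixture=[.55,.175,.15],backing=[.512,0,-.6],strap=[.445,.37,.15],doubler=[.495,-.194,-.4],jig=[.438,-.362,.2])
px=dict(top=dict(fixture=[239,245],backing=[314,248],strap=[157,280],doubler=[396,252],jig=[461,270]),scene={})
for n in("top","scene"):
    c=bot.read_camera(n)
    for k in g:
        p=px[n].get(k)
        if p is None: p=proj(c,[g[k][0],g[k][1],.01])[0]
        v,e,_=fit(c,k,p,g[k]); print(n,k,np.round(v[:2]*1000,1),round(v[2],3),"err",round(e,3))
E
```

```text
top fixture [551.4 180.9] 0.181 err 0.013
top backing [509.2  -3.8] -0.674 err 0.065
top strap [441.2 376.3] 0.179 err 0.014
top doubler [ 496.9 -191.1] -0.424 err 0.03
top jig [ 436.9 -366. ] 0.268 err 0.046
scene fixture [553.3 180.6] 0.171 err 0.475
scene backing [509.4  -6. ] -0.689 err 0.02
scene strap [442.7 374.9] 0.177 err 0.025
scene doubler [ 497.4 -192.4] -0.423 err 0.017
scene jig [ 436.  -367.6] 0.253 err 0.868
```

```bash
cat > mv.py <<'E'
import sys
from h import *
# usage: mv.py x y z(mm) yaw : shift/turn in present tool axes
def mv(x,y,z,yaw,base=None):
    o=bot.get_obs(); q=o["tool_rot"]; Rt=R.from_quat([q[1],q[2],q[3],q[0]])
    Rg=R.from_euler('z',yaw)*R.from_euler('x',np.pi)
    d=Rt.inv().apply(np.array([x,y,z])-o["eef_pos"]*1000)
    print("t",round(o["t"],2),"pos",np.round(o["eef_pos"]*1000,1),"turn",np.round((Rt.inv()*Rg).as_rotvec(),3),"shift",np.round(d,1),"F",np.round(o["contact_force"],1),"q",np.round(o["q"],2))
if __name__=="__main__": mv(*map(float,sys.argv[1:]))
E
python3 mv.py 509.3 -5 100 -0.68
```

```text
t 1.8 pos [ 280.  -614.2  231.3] turn [-0.     0.     1.108] shift [ 461.3 -459.2  131.3] F [-0.7  0.2 -0.2] q [ 1.03  0.48  0.02  1.56 -0.01  1.11 -0.08]
```

Call:
jog_arm --pt "0 0 1.108 461.3 -459.2 131.3 75" --pt "0 0 1.108 461.3 -459.2 131.3 75" --pt "0 0 1.108 461.3 -459.2 131.3 75" --pt "0 0 1.108 461.3 -459.2 131.3 75" --pt "0 0 1.108 461.3 -459.2 131.3 75" --pt "0 0 1.108 461.3 -459.2 131.3 75" --pt "0 0 1.108 461.3 -459.2 131.3 75" --pt "0 0 1.108 461.3 -459.2 131.3 75" --pt "0 0 1.108 461.3 -459.2 131.3 75" --pt "0 0 1.108 461.3 -459.2 131.3 75" --grip_force 40

```text
t: 3.05
eef_pos: [0.4916, -0.053, 0.1108]
tool_rot: [-0.0, 0.943, -0.334, 0.001]
contact_force: [1.0, -1.4, 0.7]
gripper_width: 0.878
grasp_force: 0.0
```

```bash
python3 mv.py 509.3 -5 12 -0.68
```

```text
t 3.05 pos [491.6 -53.  110.8] turn [-0.001 -0.001 -0.   ] shift [-16.5 -48.4  98.8] F [ 1.  -1.4  0.7] q [-0.01  0.34 -0.01  2.09  0.01  0.71 -2.28]
```

Call:
jog_arm --pt "0 0 0 -16.5 -48.4 40 62" --pt "0 0 0 -16.5 -48.4 60 62" --pt "0 0 0 -16.5 -48.4 80 62" --pt "0 0 0 -16.5 -48.4 80 62"

```text
t: 3.55
eef_pos: [0.5074, -0.0067, 0.0297]
tool_rot: [0.001, 0.943, -0.333, -0.001]
contact_force: [1.4, 0.3, 0.4]
gripper_width: 0.726
grasp_force: 0.0
```

```bash
python3 - <<'E'
from mv import *
c=bot.read_camera("scene"); save(c,"a.png",(220,90,420,240),4); mv(509.3,-5,5,-.68)
E
```

```text
t 3.6 pos [508.1  -6.9  30.6] turn [ 0.001  0.001 -0.   ] shift [-0.2 -2.3 25.6] F [-0.1 -0.4  0.3] q [-0.09  0.5  -0.02  2.1   0.02  0.55 -2.38]
```

View pics/a.png

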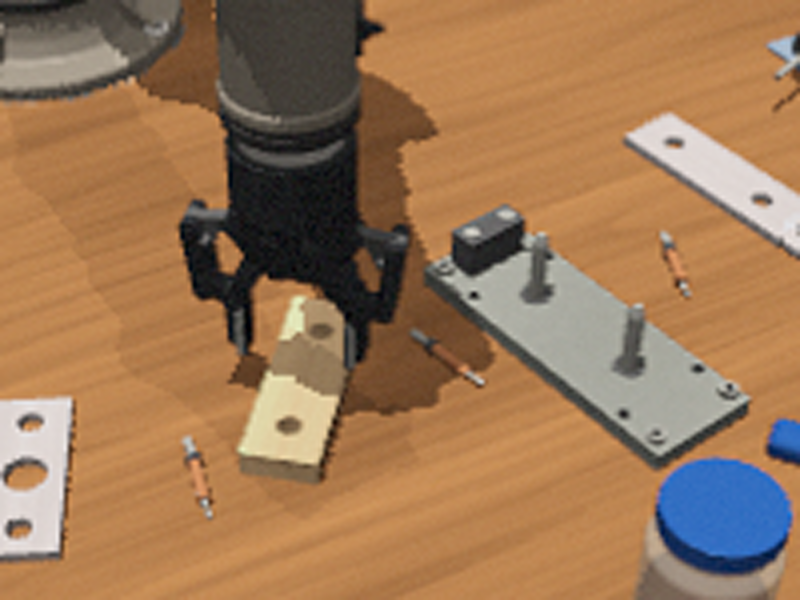

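The fingers straddle the block at crop px (240,340) and (355,350), well centred. I'll descend in small steps while watching the force.

Call:
jog_arm --pt "0 0 0 -0.2 -2.3 14 60" --pt "0 0 0 -0.2 -2.3 24 60" --pt "0 0 0 -0.2 -2.3 26 60" --pt "0 0 0 -0.2 -2.3 26 60"

```text
t: 4.1
eef_pos: [0.5095, -0.005, 0.0046]
tool_rot: [0.0, 0.943, -0.334, -0.0]
contact_force: [0.1, 1.5, -0.3]
gripper_width: 0.701
grasp_force: 0.0
```

Call:
jog_arm --pt "0 0 0 0 0 1 60" --pt "0 0 0 0 0 2 60" --pt "0 0 0 0 0 3 60" --pt "0 0 0 0 0 3 60"

```text
t: 4.6
eef_pos: [0.5096, -0.0049, 0.0017]
tool_rot: [0.0, 0.943, -0.334, -0.0]
contact_force: [0.7, 0.0, 0.3]
gripper_width: 0.703
grasp_force: 0.0
```

Call:
jog_arm --pt "0 0 0 0 0 1 60" --pt "0 0 0 0 0 2 60" --pt "0 0 0 0 0 3 60" --pt "0 0 0 0 0 3 60"

```text
t: 5.1
eef_pos: [0.5095, -0.0049, -0.0014]
tool_rot: [0.0, 0.943, -0.334, -0.0]
contact_force: [-0.4, -0.0, 0.3]
gripper_width: 0.703
grasp_force: 0.0
```

Call:
jog_arm --pt "0 0 0 0 0 1 60" --pt "0 0 0 0 0 2 60" --pt "0 0 0 0 0 2 60"

```text
t: 5.48
eef_pos: [0.5095, -0.0049, -0.0033]
tool_rot: [0.0, 0.943, -0.334, -0.0]
contact_force: [0.5, 0.1, 1.1]
gripper_width: 0.704
grasp_force: 0.0
```

Call:
jog_arm --pt "0 0 0 0 0 1 60" --pt "0 0 0 0 0 2 60" --pt "0 0 0 0 0 2 60"

```text
t: 5.85
eef_pos: [0.5096, -0.0049, -0.005]
tool_rot: [0.0, 0.943, -0.334, 0.0]
contact_force: [-2.0, 0.0, 4.7]
gripper_width: 0.702
grasp_force: 2.2
```

Call:
jog_arm --pt "0 0 0 0 0 1 60" --pt "0 0 0 0 0 2 60" --pt "0 0 0 0 0 2 60"

```text
t: 6.22
eef_pos: [0.5097, -0.0049, -0.0051]
tool_rot: [-0.0, 0.943, -0.334, 0.0]
contact_force: [-9.2, -0.4, 30.3]
gripper_width: 0.702
grasp_force: 15.1
```

Call:
jog_arm --pt "0 0 0 0 0 -6.5 60" --pt "0 0 0 0 0 -6.5 40" --pt "0 0 0 0 0 -6.5 40" --pt "0 0 0 0 0 -6.5 40" --pt "0 0 0 0 0 -6.5 40" --pt "0 0 0 0 0 -6.5 40" --grip_force 50

```text
t: 6.98
eef_pos: [0.5102, -0.0048, 0.0001]
tool_rot: [-0.0, 0.943, -0.334, 0.0]
contact_force: [-2.2, -0.1, 16.5]
gripper_width: 0.573
grasp_force: 50.0
```

```bash
python3 mv.py 551.4 180.9 90 0.181
```

```text
t 6.97 pos [ 5.102e+02 -4.800e+00  1.000e-01] turn [-0.    -0.001 -0.862] shift [ -84.8 -170.3  -89.8] F [-2.2 -0.1 16.5] q [-0.09  0.56 -0.02  2.1   0.03  0.48 -2.39]
```

Call:
jog_arm --pt "0 0 0 0 0 -2 40" --pt "0 0 0 0 0 -2 40"

```text
t: 7.22
eef_pos: [0.5094, -0.0049, 0.0009]
tool_rot: [0.0, 0.943, -0.334, -0.0]
contact_force: [0.8, -0.3, 0.0]
gripper_width: 0.572
grasp_force: 51.9
```

Call:
jog_arm --pt "0 0 0 0 0 -40 40" --pt "0 0 0 0 0 -90 40" --pt "0 0 -0.862 -84.8 -170.3 -90 40" --pt "0 0 -0.862 -84.8 -170.3 -90 40" --pt "0 0 -0.862 -84.8 -170.3 -90 40" --pt "0 0 -0.862 -84.8 -170.3 -90 40" --pt "0 0 -0.862 -84.8 -170.3 -90 40" --pt "0 0 -0.862 -84.8 -170.3 -90 40" --pt "0 0 -0.862 -84.8 -170.3 -90 40"

```text
t: 8.35
eef_pos: [0.5506, 0.1804, 0.0909]
tool_rot: [0.0, 0.996, 0.089, -0.0]
contact_force: [-0.1, -0.4, -0.8]
gripper_width: 0.573
grasp_force: 52.5
```

```bash
python3 - <<'E'
from mv import *
from fit import *
mv(551.4,180.9,90,.181)
for n,cr in (("top",(190,190,290,290)),("scene",(290,60,450,210))):
    c=bot.read_camera(n); save(c,"b_%s.png"%n,cr,4)
a=cv2.imread("pics/b_top.png");b=cv2.imread("pics/b_scene.png");h=600
a=cv2.resize(a,(400,400));b=cv2.resize(b,(400,375))
o=np.zeros((400,800,3),np.uint8);o[:,:400]=a;o[:375,400:]=b;cv2.imwrite("pics/b.png",o)
E
```

```text
t 8.35 pos [550.6 180.4  90.9] turn [ 0.     0.001 -0.002] shift [ 0.9 -0.3  0.9] F [-0.1 -0.4 -0.8] q [-0.23  0.5  -0.25  1.89  0.18  0.77 -1.97]
```

View pics/b.png

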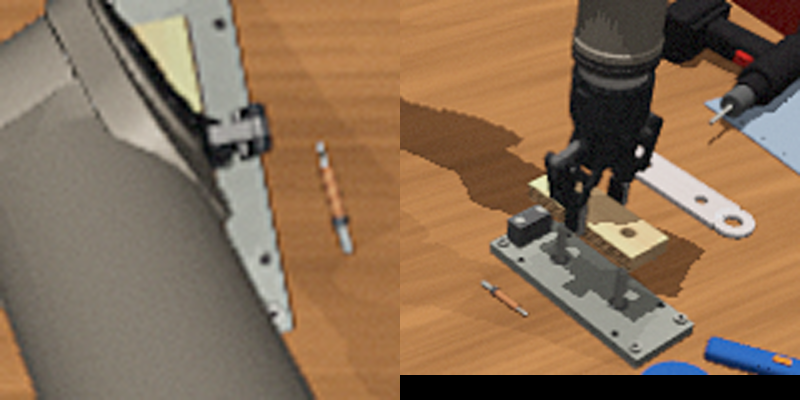

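The block is held level above the fixture; its hole is at about crop (627,232) and the pins at (560,245) and (620,285). I'll overlay the predicted pins and block to check alignment.

```bash
cat > ov.py <<'E'
from fit import *
F=[.5514,.1809,.181]
def pins(c,im,F=F,off=(0,0),s=1):
    for x in(-.045,.045):
        a=R.from_euler('z',F[2]).apply([x,0,0])[:2]+F[:2]
        for z in(.015,.067):
            t=np.linspace(0,2*np.pi,16); r=.006 if z<.03 else .0025
            P=np.c_[a[0]+r*np.cos(t),a[1]+r*np.sin(t),np.full(16,z)]
            cv2.polylines(im,[np.round((proj(c,P)+.5-off)*s).astype(int)],True,(0,0,255) if z<.03 else (0,255,0))
def part(c,im,name,v,z,off,s,col=(255,0,255)):
    for b in M[name]:
        P=R.from_euler('z',v[2]).apply(b/1000)+[v[0],v[1],z]
        h=cv2.convexHull(proj(c,P).astype(np.float32))[:,0]
        cv2.polylines(im,[np.round((h+.5-off)*s).astype(int)],True,col)
def crop(c_or_im,x0,y0,x1,y1,s): return cv2.resize(c_or_im[y0:y1,x0:x1],None,fx=s,fy=s,interpolation=cv2.INTER_CUBIC)
E
python3 - <<'E'
from ov import *
c=bot.read_camera("scene")
a=crop(cv2.imread("pics/scene1.png"),320,135,410,205,4.4)
pins(c,a,off=(320,135),s=4.4)
p=bot.get_obs()["eef_pos"]
b=crop(c["pixels"][:,:,::-1],320,100,410,205,4.4)
part(c,b,"backing",[p[0],p[1],.181],p[2]-.0008,(320,100),4.4)
o=np.zeros((max(len(a),len(b)),a.shape[1]+b.shape[1],3),np.uint8);o[:len(a),:a.shape[1]]=a;o[:len(b),a.shape[1]:]=b
cv2.imwrite("pics/c.png",o)
E
```

```text
(no output)
```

View pics/c.png

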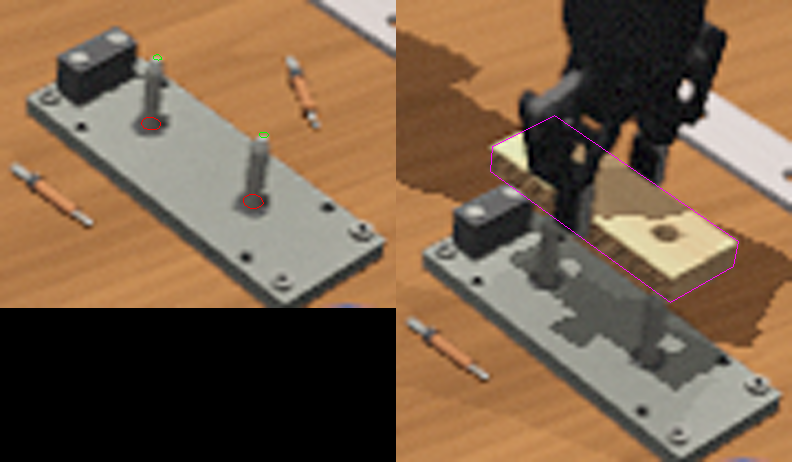

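The pins match the prediction within half a pixel, and so does the block. Lowering.

Call:
jog_arm --pt "0 0 -0.002 0.9 -0.3 10 40" --pt "0 0 -0.002 0.9 -0.3 18 40" --pt "0 0 -0.002 0.9 -0.3 24 40" --pt "0 0 -0.002 0.9 -0.3 30 40" --pt "0 0 -0.002 0.9 -0.3 34 40" --pt "0 0 -0.002 0.9 -0.3 34 40"

```text
t: 9.25
eef_pos: [0.5515, 0.1811, 0.0569]
tool_rot: [0.0, 0.996, 0.092, -0.0]
contact_force: [0.2, -0.6, -0.9]
gripper_width: 0.567
grasp_force: 52.5
```

Call:
jog_arm --pt "0 0 0 0 0 5 40" --pt "0 0 0 0 0 10 40" --pt "0 0 0 0 0 15 40" --pt "0 0 0 0 0 15 40"

```text
t: 9.75
eef_pos: [0.5515, 0.181, 0.0417]
tool_rot: [0.0, 0.996, 0.092, -0.0]
contact_force: [1.1, -1.4, -1.4]
gripper_width: 0.571
grasp_force: 52.4
```

Call:
jog_arm --pt "0 0 0 0 0 7 40" --pt "0 0 0 0 0 14 40" --pt "0 0 0 0 0 20 40" --pt "0 0 0 0 0 23 40" --pt "0 0 0 0 0 24.5 40" --pt "0 0 0 0 0 25.5 40" --pt "0 0 0 0 0 25.5 40"

```text
t: 10.62
eef_pos: [0.5517, 0.1812, 0.0168]
tool_rot: [0.0, 0.996, 0.092, 0.0]
contact_force: [2.8, -1.4, -1.2]
gripper_width: 0.574
grasp_force: 52.5
```

Call:
jog_arm --pt "0 0 0 0 0 0.7 40" --pt "0 0 0 0 0 0.7 40"

```text
t: 10.88
eef_pos: [0.5518, 0.1812, 0.0161]
tool_rot: [0.0, 0.996, 0.092, 0.0]
contact_force: [2.1, -1.4, -0.9]
gripper_width: 0.573
grasp_force: 52.6
```

Call:
jog_arm --pt "0 0 0 0 0 0.7 40" --pt "0 0 0 0 0 1.4 40" --pt "0 0 0 0 0 1.4 40"

```text
t: 11.25
eef_pos: [0.5518, 0.1813, 0.0153]
tool_rot: [0.0, 0.996, 0.092, 0.0]
contact_force: [0.3, -3.4, 6.1]
gripper_width: 0.575
grasp_force: 53.3
```

Call:
jog_arm --pt "0 0 0 0 0 0.6 66" --pt "0 0 0 0 0 0.6 66" --pt "0 0 0 0 0 0.6 66" --pt "0 0 0 0 0 -15 66" --pt "0 0 0 0 0 -60 66" --pt "0 0 0 0 0 -90 66" --pt "0 0 0 0 0 -90 66"

```text
t: 12.12
eef_pos: [0.5537, 0.1822, 0.1083]
tool_rot: [-0.001, 0.996, 0.092, 0.003]
contact_force: [1.3, -0.3, 0.1]
gripper_width: 0.777
grasp_force: 0.0
```

```bash
python3 mv.py 456.8 378.3 20 .178
```

```text
t 12.12 pos [553.7 182.2 108.3] turn [-0.001 -0.006  0.006] shift [ -60.  -210.4   88.1] F [ 1.3 -0.3  0.1] q [-0.22  0.48 -0.26  1.88  0.17  0.8  -1.96]
```

Call:
jog_arm --pt "0 0 0.006 -60 -210.4 0 66" --pt "0 0 0.006 -60 -210.4 0 66" --pt "0 0 0.006 -60 -210.4 0 66" --pt "0 0 0.006 -60 -210.4 20 66" --pt "0 0 0.006 -60 -210.4 50 66" --pt "0 0 0.006 -60 -210.4 70 66" --pt "0 0 0.006 -60 -210.4 70 66"

```text
t: 13.0
eef_pos: [0.4535, 0.3755, 0.0329]
tool_rot: [0.001, 0.996, 0.088, -0.001]
contact_force: [0.8, 0.2, -0.3]
gripper_width: 0.773
grasp_force: 0.0
```

```bash
python3 - <<'E'
from mv import *
from ov import *
mv(456.8,378.3,2,.178)
c=bot.read_camera("scene"); a=crop(c["pixels"][:,:,::-1],320,80,440,210,4)
part(c,a,"strap",[.442,.3756,.178],0,(320,80),4)
part(c,a,"backing",F,.015,(320,80),4)
cv2.imwrite("pics/d.png",a)
E
```

```text
t 13.0 pos [453.5 375.5  32.9] turn [ 0.002  0.003 -0.001] shift [ 3.9 -2.3 30.9] F [ 0.8  0.2 -0.3] q [-0.6   0.6  -0.26  1.89  0.24  0.68 -2.39]
```

View pics/d.png

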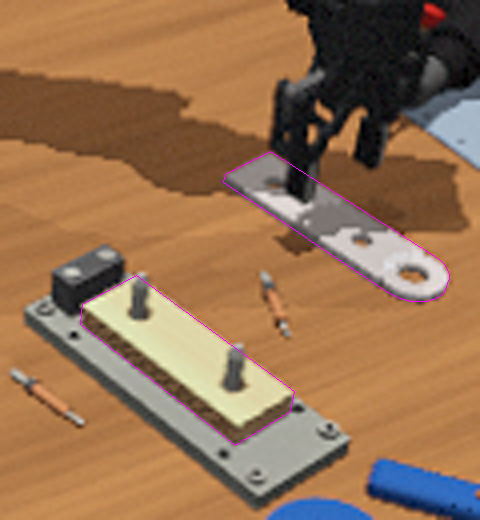

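The backing is seated on both pins (outline matches), and the fingers straddle the strap. Gripping it.

Call:
jog_arm --pt "0 0 0 3.9 -2.3 15 64" --pt "0 0 0 3.9 -2.3 26 62" --pt "0 0 0 3.9 -2.3 31.5 60" --pt "0 0 0 3.9 -2.3 31.5 60" --pt "0 0 0 3.9 -2.3 31.5 60" --grip_force 60

```text
t: 13.68
eef_pos: [0.4577, 0.3803, 0.0034]
tool_rot: [-0.0, 0.996, 0.089, 0.0]
contact_force: [0.4, 0.9, -1.0]
gripper_width: 0.7
grasp_force: 0.0
```

```bash
python3 mv.py 456.8 378.3 1.5 .178
```

```text
t 13.68 pos [457.7 380.3   3.4] turn [-0. -0. -0.] shift [-1.3  1.8  1.9] F [ 0.4  0.9 -1. ] q [-0.61  0.66 -0.25  1.88  0.25  0.63 -2.41]
```

Call:
jog_arm --pt "0 0 0 -1.3 1.8 1.9 60" --pt "0 0 0 -1.3 1.8 1.9 60" --pt "0 0 0 -1.3 1.8 1.9 40" --pt "0 0 0 -1.3 1.8 1.9 40" --pt "0 0 0 -1.3 1.8 1.9 40" --pt "0 0 0 -1.3 1.8 1.9 40"

```text
t: 14.42
eef_pos: [0.4567, 0.3781, 0.0019]
tool_rot: [0.0, 0.996, 0.089, 0.0]
contact_force: [-1.1, -2.6, 6.7]
gripper_width: 0.555
grasp_force: 60.5
```

```bash
python3 -c "
from mv import *
mv(551.4+14.8,180.9+2.7,120,.181)"
```

```text
t 14.43 pos [456.7 378.1   1.9] turn [ 0.    -0.    -0.003] shift [  73.4  210.8 -118. ] F [-1.1 -2.6  6.7] q [-0.61  0.66 -0.25  1.89  0.26  0.63 -2.41]
```

Call:
jog_arm --pt "0 0 0 0 0 -30 40" --pt "0 0 0 0 0 -80 40" --pt "0 0 0 0 0 -118 40" --pt "0 0 -0.003 73.4 210.8 -118 40" --pt "0 0 -0.003 73.4 210.8 -118 40" --pt "0 0 -0.003 73.4 210.8 -118 40" --pt "0 0 -0.003 73.4 210.8 -118 40" --pt "0 0 -0.003 73.4 210.8 -118 40" --pt "0 0 -0.003 73.4 210.8 -118 40"

```text
t: 15.55
eef_pos: [0.5655, 0.1845, 0.119]
tool_rot: [-0.0, 0.996, 0.091, -0.0]
contact_force: [-0.5, 0.6, -1.6]
gripper_width: 0.556
grasp_force: 62.3
```

```bash
python3 - <<'E'
from mv import *
from ov import *
mv(551.4+14.8,180.9+2.7,90,.181)
c=bot.read_camera("scene"); a=crop(c["pixels"][:,:,::-1],320,80,440,210,4)
p=bot.get_obs()["eef_pos"]
part(c,a,"strap",[p[0]-.0148,p[1]-.0027,.181],p[2]-.0015,(320,80),4)
cv2.imwrite("pics/e.png",a)
E
```

```text
t 15.55 pos [565.5 184.5 119. ] turn [-0.001  0.001  0.001] shift [ 0.5  1.  29. ] F [-0.5  0.6 -1.6] q [-0.22  0.49 -0.26  1.84  0.16  0.84 -1.95]
```

View pics/e.png

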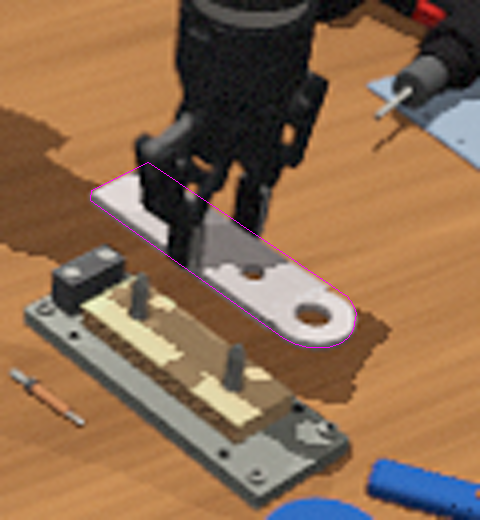

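The strap is level with its lug away from the stop, and the outline matches. Lowering.

Call:
jog_arm --pt "0 0 0 0.3 0.3 20 40" --pt "0 0 0 0.3 0.3 35 40" --pt "0 0 0 0.3 0.3 45 40" --pt "0 0 0 0.3 0.3 53 40" --pt "0 0 0 0.3 0.3 58 40" --pt "0 0 0 0.3 0.3 61 40" --pt "0 0 0 0.3 0.3 61 40"

```text
t: 16.48
eef_pos: [0.5666, 0.1834, 0.0583]
tool_rot: [-0.0, 0.996, 0.09, 0.0]
contact_force: [-1.0, -0.1, -1.5]
gripper_width: 0.55
grasp_force: 62.3
```

Call:
jog_arm --pt "0 0 0 0 0 4 40" --pt "0 0 0 0 0 8 40" --pt "0 0 0 0 0 8 40"

```text
t: 16.85
eef_pos: [0.5662, 0.1832, 0.0498]
tool_rot: [0.0, 0.996, 0.09, -0.0]
contact_force: [1.3, -0.5, -1.2]
gripper_width: 0.555
grasp_force: 62.3
```

Call:
jog_arm --pt "0 0 0 0 0 5 40" --pt "0 0 0 0 0 9 40" --pt "0 0 0 0 0 12 40" --pt "0 0 0 0 0 13.5 40" --pt "0 0 0 0 0 14.3 40" --pt "0 0 0 0 0 14.3 40"

```text
t: 17.6
eef_pos: [0.5666, 0.1834, 0.0359]
tool_rot: [-0.0, 0.996, 0.09, 0.0]
contact_force: [-0.0, -0.1, -2.0]
gripper_width: 0.56
grasp_force: 62.3
```

Call:
jog_arm --pt "0 0 0 0 0 0.7 40" --pt "0 0 0 0 0 1.2 40" --pt "0 0 0 0 0 1.2 40"

```text
t: 17.98
eef_pos: [0.5666, 0.1834, 0.035]
tool_rot: [0.0, 0.996, 0.09, 0.0]
contact_force: [-0.3, -0.8, 2.9]
gripper_width: 0.551
grasp_force: 62.7
```

Call:
jog_arm --pt "0 0 0 0 0 0.6 40" --pt "0 0 0 0 0 0.6 66" --pt "0 0 0 0 0 0.6 66" --pt "0 0 0 0 0 0.6 66" --pt "0 0 0 0 0 -15 66" --pt "0 0 0 0 0 -60 66" --pt "0 0 0 0 0 -80 66" --pt "0 0 0 0 0 -80 66" --pt "0 0 0 0 0 -80 66"

```text
t: 19.1
eef_pos: [0.5661, 0.1831, 0.1144]
tool_rot: [0.0, 0.996, 0.09, -0.0]
contact_force: [-0.0, -0.0, 0.4]
gripper_width: 0.774
grasp_force: 0.0
```

```bash
python3 mv.py 497.1 -191.7 30 -.423
```

```text
t 19.1 pos [566.1 183.1 114.4] turn [0.    0.001 0.604] shift [-135.2  356.3   84.6] F [-0.  -0.   0.4] q [-0.22  0.49 -0.26  1.84  0.17  0.83 -1.95]
```

Call:
jog_arm --pt "0 0 0.604 -135.2 356.3 0 66" --pt "0 0 0.604 -135.2 356.3 0 66" --pt "0 0 0.604 -135.2 356.3 0 66" --pt "0 0 0.604 -135.2 356.3 0 66" --pt "0 0 0.604 -135.2 356.3 0 66" --pt "0 0 0.604 -135.2 356.3 40 66" --pt "0 0 0.604 -135.2 356.3 80 66" --pt "0 0 0.604 -135.2 356.3 80 66" --pt "0 0 0.604 -135.2 356.3 80 66"

```text
t: 20.23
eef_pos: [0.4981, -0.1902, 0.0351]
tool_rot: [-0.0, 0.978, -0.209, -0.0]
contact_force: [1.4, 0.8, -0.5]
gripper_width: 0.775
grasp_force: 0.0
```

```bash
python3 - <<'E'
from mv import *
from ov import *
mv(497.1,-191.7,1.5,-.423)
c=bot.read_camera("scene"); o=(170,100); a=crop(c["pixels"][:,:,::-1],170,100,430,270,3)
part(c,a,"doubler",[.4971,-.1917,-.423],0,o,3)
part(c,a,"strap",F,.033,o,3)
cv2.imwrite("pics/f.png",a)
E
```

```text
t 20.23 pos [ 498.1 -190.2   35.1] turn [-0.001  0.     0.001] shift [-0.3  1.8 33.6] F [ 1.4  0.8 -0.5] q [ 0.29  0.52 -0.05  2.04  0.04  0.59 -1.78]
```

View pics/f.png

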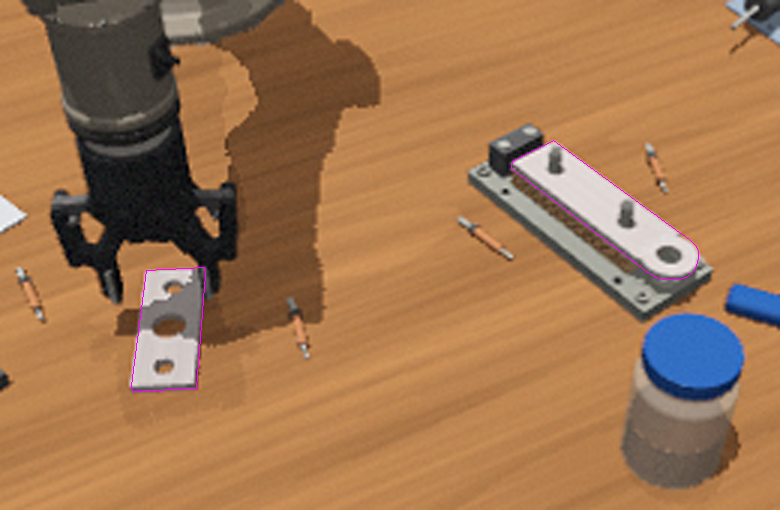

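The strap is seated on both pins, and the doubler outline fits with the fingers over it. Gripping.

Call:
jog_arm --pt "0 0 0 -0.3 1.8 20 62" --pt "0 0 0 -0.3 1.8 30 60" --pt "0 0 0 -0.3 1.8 32.5 60" --pt "0 0 0 -0.3 1.8 32.5 60" --pt "0 0 0 -0.3 1.8 32.5 60"

```text
t: 20.9
eef_pos: [0.497, -0.193, 0.0028]
tool_rot: [0.0, 0.978, -0.21, 0.0]
contact_force: [-0.2, 0.3, -0.6]
gripper_width: 0.703
grasp_force: 0.0
```

```bash
python3 mv.py 497.1 -191.7 1.5 -.423
```

```text
t 20.9 pos [ 497.  -193.     2.8] turn [-0.    -0.001 -0.   ] shift [-0.5 -1.2  1.3] F [-0.2  0.3 -0.6] q [ 0.29  0.58 -0.04  2.05  0.05  0.52 -1.78]
```

Call:
jog_arm --pt "0 0 0 -0.5 -1.2 1.2 60" --pt "0 0 0 -0.5 -1.2 1.2 60" --pt "0 0 0 -0.5 -1.2 1.2 40" --pt "0 0 0 -0.5 -1.2 1.2 40" --pt "0 0 0 -0.5 -1.2 1.2 40" --pt "0 0 0 -0.5 -1.2 1.2 40"

```text
t: 21.65
eef_pos: [0.4966, -0.1916, 0.0016]
tool_rot: [0.0, 0.978, -0.21, 0.0]
contact_force: [-1.5, 1.5, 7.6]
gripper_width: 0.56
grasp_force: 60.3
```

```bash
python3 mv.py 551.4 180.9 120 .181
```

```text
t 21.65 pos [ 496.6 -191.6    1.6] turn [ 0.    -0.    -0.604] shift [-103.  -362.1 -118.4] F [-1.5  1.5  7.6] q [ 0.29  0.58 -0.04  2.05  0.05  0.52 -1.79]
```

Call:
jog_arm --pt "0 0 0 0 0 -30 40" --pt "0 0 0 0 0 -80 40" --pt "0 0 0 0 0 -118.4 40" --pt "0 0 -0.604 -103 -362.1 -118.4 40" --pt "0 0 -0.604 -103 -362.1 -118.4 40" --pt "0 0 -0.604 -103 -362.1 -118.4 40" --pt "0 0 -0.604 -103 -362.1 -118.4 40" --pt "0 0 -0.604 -103 -362.1 -118.4 40" --pt "0 0 -0.604 -103 -362.1 -118.4 40" --pt "0 0 -0.604 -103 -362.1 -118.4 40"

```text
t: 22.9
eef_pos: [0.5507, 0.1881, 0.1196]
tool_rot: [-0.002, 0.995, 0.095, 0.0]
contact_force: [-1.2, 0.1, -1.4]
gripper_width: 0.553
grasp_force: 62.4
```

Call:
jog_arm --pt "0 0 -0.604 0 0 0 40"

```text
t: 23.02
eef_pos: [0.5508, 0.1812, 0.119]
tool_rot: [0.0, 0.983, 0.186, -0.001]
contact_force: [-0.1, -0.3, -1.0]
gripper_width: 0.558
grasp_force: 62.4
```

That last row should have had zero turn; I'll undo the extra rotation.

```bash
python3 mv.py 551.4 180.9 119 .181
```

```text
t 23.02 pos [550.8 181.2 119. ] turn [0.001 0.001 0.193] shift [ 0.4  0.5 -0. ] F [-0.1 -0.3 -1. ] q [-0.18  0.47 -0.31  1.87  0.19  0.83 -1.79]
```

Call:
jog_arm --pt "0 0 0.193 0.4 0.5 0 40" --pt "0 0 0.193 0.4 0.5 0 40" --pt "0 0 0.193 0.4 0.5 0 40" --pt "0 0 0.193 0.4 0.5 0 40"

```text
t: 23.52
eef_pos: [0.5519, 0.1802, 0.1194]
tool_rot: [0.0, 0.996, 0.088, -0.0]
contact_force: [-0.1, -0.2, -0.8]
gripper_width: 0.555
grasp_force: 62.4
```

```bash
python3 - <<'E'
from mv import *
from ov import *
mv(551.4,180.9,90,.181)
c=bot.read_camera("scene"); a=crop(c["pixels"][:,:,::-1],320,80,440,210,4)
p=bot.get_obs()["eef_pos"]
part(c,a,"doubler",[p[0]+.0004,p[1],.181],p[2]-.0015,(320,80),4)
cv2.imwrite("pics/g.png",a)
E
```

```text
t 23.52 pos [551.9 180.2 119.4] turn [ 0.     0.    -0.004] shift [-0.4 -0.8 29.4] F [-0.1 -0.2 -0.8] q [-0.21  0.47 -0.27  1.87  0.16  0.83 -1.96]
```

View pics/g.png

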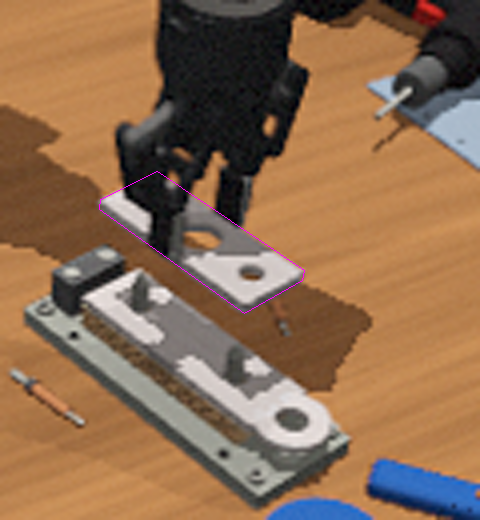

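The doubler is level and matches its outline. Lowering.

Call:
jog_arm --pt "0 0 -0.003 -0.4 -0.6 20 40" --pt "0 0 -0.003 -0.4 -0.6 35 40" --pt "0 0 -0.003 -0.4 -0.6 45 40" --pt "0 0 -0.003 -0.4 -0.6 53 40" --pt "0 0 -0.003 -0.4 -0.6 58 40" --pt "0 0 -0.003 -0.4 -0.6 61 40" --pt "0 0 -0.003 -0.4 -0.6 61 40"

```text
t: 24.45
eef_pos: [0.5515, 0.1811, 0.0585]
tool_rot: [0.0, 0.996, 0.089, 0.0]
contact_force: [0.3, 0.4, -1.4]
gripper_width: 0.555
grasp_force: 62.4
```

Call:
jog_arm --pt "0 0 0 0 0 5 40" --pt "0 0 0 0 0 9 40" --pt "0 0 0 0 0 12 40" --pt "0 0 0 0 0 14 40" --pt "0 0 0 0 0 14 40"

```text
t: 25.08
eef_pos: [0.5513, 0.181, 0.0443]
tool_rot: [0.0, 0.996, 0.089, -0.0]
contact_force: [0.4, 0.1, -1.0]
gripper_width: 0.554
grasp_force: 62.4
```

Call:
jog_arm --pt "0 0 0 0 0 0.7 40" --pt "0 0 0 0 0 1.4 40" --pt "0 0 0 0 0 1.4 40"

```text
t: 25.45
eef_pos: [0.5515, 0.181, 0.0431]
tool_rot: [0.0, 0.996, 0.089, 0.0]
contact_force: [-0.1, 0.0, -1.2]
gripper_width: 0.555
grasp_force: 62.4
```

Call:
jog_arm --pt "0 0 0 0 0 0.4 40" --pt "0 0 0 0 0 0.8 40" --pt "0 0 0 0 0 0.8 40"

```text
t: 25.82
eef_pos: [0.5515, 0.181, 0.0427]
tool_rot: [0.0, 0.996, 0.089, 0.0]
contact_force: [-1.9, -1.7, 6.0]
gripper_width: 0.554
grasp_force: 63.2
```

Call:
jog_arm --pt "0 0 0 0 0 0.3 66" --pt "0 0 0 0 0 0.3 66" --pt "0 0 0 0 0 0.3 66" --pt "0 0 0 0 0 -15 66" --pt "0 0 0 0 0 -60 66" --pt "0 0 0 0 0 -75 66" --pt "0 0 0 0 0 -75 66" --pt "0 0 0 0 0 -75 66"

```text
t: 26.82
eef_pos: [0.5508, 0.1806, 0.1164]
tool_rot: [0.0, 0.996, 0.089, -0.001]
contact_force: [-0.3, -0.2, -0.1]
gripper_width: 0.774
grasp_force: 0.0
```

```bash
python3 - <<'E'
from mv import *
import fit
from fit import *
import itertools
for sat in (60,75,95):
  def mask(c,px,name):
    im=cv2.resize(c["pixels"],None,fx=S,fy=S,interpolation=cv2.INTER_LINEAR)
    h=cv2.cvtColor(im,cv2.COLOR_RGB2HSV); m=((h[:,:,1]<sat)&(h[:,:,2]<225)).astype(np.uint8)
    roi=np.zeros_like(m); cv2.circle(roi,(int(px[0]*S),int(px[1]*S)),36*S,1,-1); m&=roi
    m=cv2.morphologyEx(m,cv2.MORPH_OPEN,np.ones((5,5)));m=cv2.morphologyEx(m,cv2.MORPH_CLOSE,np.ones((25,25)))
    cs,_=cv2.findContours(m,cv2.RETR_EXTERNAL,cv2.CHAIN_APPROX_NONE)
    k=max(cs,key=cv2.contourArea); o=np.zeros_like(m); cv2.drawContours(o,[k],-1,1,-1); return o
  fit.mask=mask
  for n in("top","scene"):
    c=bot.read_camera(n) if sat==60 else D[n]
    if sat==60: D=globals().setdefault("D",{}); D[n]=c
    v,e,_=fit.fit(c,"jig",proj(c,[.437,-.366,.01])[0],[.437,-.366,.26]); print(sat,n,np.round(v*1000,1),round(e,3))
c=D["scene"]
from ov import part,crop,F
px=proj(c,[.437,-.366,.01])[0].astype(int); o=(px[0]-45,px[1]-40)
a=crop(c["pixels"][:,:,::-1],o[0],o[1],px[0]+45,px[1]+40,5); part(c,a,"jig",[.4365,-.3665,.262],0,o,5); 
cv2.imwrite("pics/j.png",a); mv(436.5,-366.5,40,.262)
E
```

```text
Traceback (most recent call last):
AttributeError: 'function' object has no attribute 'fit'
```

```bash
python3 - <<'E'
from mv import *
from fit import M,S,proj
import fit as FM
from ov import part,crop
D={n:bot.read_camera(n) for n in("top","scene")}
for sat in (60,75,95):
  def mask(c,px,name):
    im=cv2.resize(c["pixels"],None,fx=S,fy=S,interpolation=cv2.INTER_LINEAR)
    h=cv2.cvtColor(im,cv2.COLOR_RGB2HSV); m=((h[:,:,1]<sat)&(h[:,:,2]<225)).astype(np.uint8)
    roi=np.zeros_like(m); cv2.circle(roi,(int(px[0]*S),int(px[1]*S)),36*S,1,-1); m&=roi
    m=cv2.morphologyEx(m,cv2.MORPH_OPEN,np.ones((5,5)));m=cv2.morphologyEx(m,cv2.MORPH_CLOSE,np.ones((25,25)))
    cs,_=cv2.findContours(m,cv2.RETR_EXTERNAL,cv2.CHAIN_APPROX_NONE)
    k=max(cs,key=cv2.contourArea); o=np.zeros_like(m); cv2.drawContours(o,[k],-1,1,-1); return o
  FM.mask=mask
  for n in D:
    c=D[n]; v,e,_=FM.fit(c,"jig",proj(c,[.437,-.366,.01])[0],[.437,-.366,.26]); print(sat,n,np.round(v*1000,1),round(e,3))
c=D["scene"]
px=proj(c,[.437,-.366,.01])[0].astype(int); o=(px[0]-45,px[1]-40)
a=crop(c["pixels"][:,:,::-1],o[0],o[1],px[0]+45,px[1]+40,5); part(c,a,"jig",[.4365,-.3665,.262],0,o,5)
cv2.imwrite("pics/j.png",a); mv(436.5,-366.5,40,.262)
E
```

```text
60 top [ 437.5 -366.   268.3] 0.073
60 scene [ 436.6 -367.4  247.5] 0.091
75 top [ 436.8 -366.1  267.3] 0.058
75 scene [ 434.9 -367.9  251. ] 0.091
95 top [ 436.8 -366.2  280. ] 0.037
95 scene [ 434.7 -367.8  256.8] 0.112
t 26.98 pos [550.7 180.7 116. ] turn [ 0.     0.002 -0.084] shift [-209.3  518.2   76.7] F [ 0.4 -0.1 -0.1] q [-0.21  0.47 -0.27  1.87  0.17  0.82 -1.96]
```

View pics/j.png

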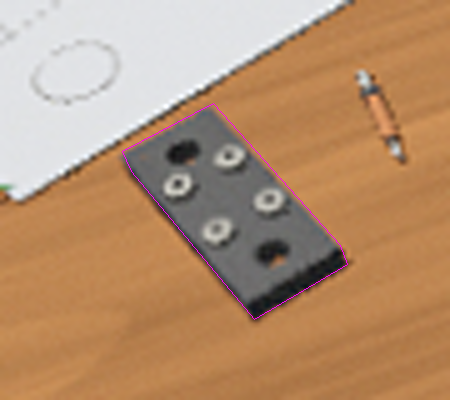

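The jig outline at (436.5, -366.5) mm, yaw 0.262, fits the picture, with the bushings up. Moving there.

Call:
jog_arm --pt "0 0 -0.084 -209.3 518.2 0 66" --pt "0 0 -0.084 -209.3 518.2 0 66" --pt "0 0 -0.084 -209.3 518.2 0 66" --pt "0 0 -0.084 -209.3 518.2 0 66" --pt "0 0 -0.084 -209.3 518.2 0 66" --pt "0 0 -0.084 -209.3 518.2 0 66" --pt "0 0 -0.084 -209.3 518.2 0 66" --pt "0 0 -0.084 -209.3 518.2 0 66" --pt "0 0 -0.084 -209.3 518.2 0 66" --pt "0 0 -0.084 -209.3 518.2 30 66" --grip_force 100

```text
t: 28.22
eef_pos: [0.4359, -0.3733, 0.088]
tool_rot: [0.003, 0.992, 0.126, 0.001]
contact_force: [0.1, 0.8, -0.5]
gripper_width: 0.768
grasp_force: 0.0
```

```bash
python3 mv.py 436.5 -366.5 30 .262
```

```text
t 28.23 pos [ 435.9 -373.3   88. ] turn [ 0.006 -0.001 -0.009] shift [ 2.2 -6.7 58. ] F [ 0.1  0.8 -0.5] q [ 0.71  0.49 -0.14  1.92  0.11  0.74 -0.81]
```

Call:
jog_arm --pt "0 0 0 0 0 20 64" --pt "0 0 0 0 0 40 62" --pt "0 0 0 0 0 50 62" --pt "0 0 0 0 0 50 62" --pt "0 0 0 0 0 50 62"

```text
t: 28.85
eef_pos: [0.4378, -0.3663, 0.0378]
tool_rot: [0.0, 0.991, 0.131, 0.0]
contact_force: [0.3, -0.6, 0.9]
gripper_width: 0.729
grasp_force: 0.0
```

```bash
python3 mv.py 436.5 -366.5 2.5 .262
```

```text
t 28.85 pos [ 437.8 -366.3   37.8] turn [ 0.001 -0.001  0.   ] shift [-1.4 -0.2 35.3] F [ 0.3 -0.6  0.9] q [ 0.69  0.56 -0.14  1.94  0.12  0.64 -0.83]
```

Call:
jog_arm --pt "0 0 0 -1.4 -0.2 18 62" --pt "0 0 0 -1.4 -0.2 30 60" --pt "0 0 0 -1.4 -0.2 35 60" --pt "0 0 0 -1.4 -0.2 35 60" --pt "0 0 0 -1.4 -0.2 35 40" --pt "0 0 0 -1.4 -0.2 35 40" --pt "0 0 0 -1.4 -0.2 35 40" --pt "0 0 0 -1.4 -0.2 35 40" --pt "0 0 0 -1.4 -0.2 35 40"

```text
t: 29.98
eef_pos: [0.4363, -0.3666, 0.0032]
tool_rot: [0.0, 0.991, 0.131, 0.0]
contact_force: [-2.3, 0.8, 5.4]
gripper_width: 0.551
grasp_force: 102.9
```

```bash
python3 mv.py 551.4 180.9 120 .181
```

```text
t 29.98 pos [ 436.3 -366.6    3.2] turn [ 0.001 -0.001  0.081] shift [ 253.2 -498.8 -117.1] F [-2.3  0.8  5.4] q [ 0.69  0.62 -0.13  1.95  0.14  0.58 -0.84]
```

Call:
jog_arm --pt "0 0 0 0 0 -30 40" --pt "0 0 0 0 0 -80 40" --pt "0 0 0 0 0 -117 40" --pt "0 0 0 0 0 -117 40"

```text
t: 30.48
eef_pos: [0.4374, -0.3673, 0.1217]
tool_rot: [0.002, 0.991, 0.131, 0.002]
contact_force: [0.1, -0.1, -5.8]
gripper_width: 0.549
grasp_force: 106.3
```

Call:
jog_arm --pt "0 0 0.081 22.3 -44 0 40" --pt "0 0 0.081 49.5 -97.5 0 40" --pt "0 0 0.081 76.7 -151 0 40" --pt "0 0 0.081 103.8 -204.5 0 40" --pt "0 0 0.081 131 -258 0 40" --pt "0 0 0.081 158.2 -311.6 0 40" --pt "0 0 0.081 185.4 -365.2 0 40" --pt "0 0 0.081 212.6 -418.8 0 40" --pt "0 0 0.081 236 -465 0 40" --pt "0 0 0.081 253.2 -498.8 0 40"

```text
t: 31.72
eef_pos: [0.5496, 0.1837, 0.1167]
tool_rot: [-0.0, 0.996, 0.092, -0.002]
contact_force: [0.2, -0.4, -5.8]
gripper_width: 0.546
grasp_force: 106.2
```

Call:
jog_arm --pt "0 0 0 0 0 0 40" --pt "0 0 0 0 0 0 40" --pt "0 0 0 0 0 0 40"

```text
t: 32.1
eef_pos: [0.5505, 0.1792, 0.1181]
tool_rot: [0.001, 0.996, 0.09, -0.001]
contact_force: [0.3, -0.2, -5.8]
gripper_width: 0.544
grasp_force: 106.2
```

```bash
python3 - <<'E'
from mv import *
from ov import *
mv(551.4,180.9,90,.181)
c=bot.read_camera("scene"); a=crop(c["pixels"][:,:,::-1],320,80,440,210,4)
p=bot.get_obs()["eef_pos"]
part(c,a,"jig",[p[0],p[1],.181],p[2]-.0025,(320,80),4)
part(c,a,"doubler",F,.041,(320,80),4,(0,200,0))
cv2.imwrite("pics/k.png",a)
E
```

```text
t 32.1 pos [550.5 179.2 118.1] turn [ 0.001  0.002 -0.002] shift [ 1.2 -1.6 28.1] F [ 0.3 -0.2 -5.8] q [-0.21  0.47 -0.28  1.87  0.17  0.83 -1.96]
```

View pics/k.png

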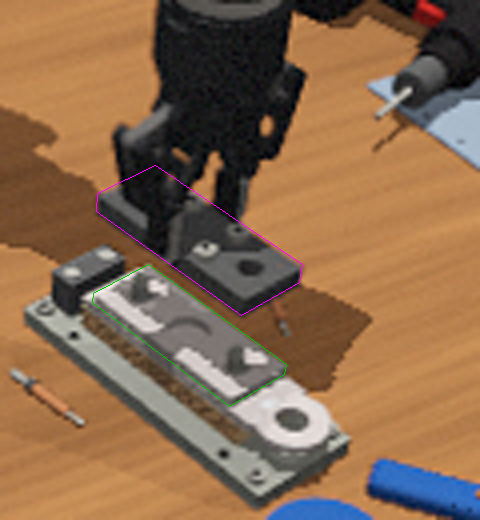

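The doubler is seated, and the jig is level and on its predicted outline. Lowering to just above the pins, then checking position.

Call:
jog_arm --pt "0 0 -0.002 1.0 -1.4 18 40" --pt "0 0 -0.002 1.0 -1.4 32 40" --pt "0 0 -0.002 1.0 -1.4 41 40" --pt "0 0 -0.002 1.0 -1.4 43 40" --pt "0 0 -0.002 1.0 -1.4 43 40"

```text
t: 32.78
eef_pos: [0.552, 0.1828, 0.0762]
tool_rot: [-0.0, 0.996, 0.092, 0.0]
contact_force: [0.1, -0.8, -6.4]
gripper_width: 0.547
grasp_force: 106.2
```

```bash
python3 mv.py 551.5 181 60 .181
```

```text
t 32.77 pos [552.  182.8  76.2] turn [-0.    -0.     0.002] shift [-0.9  1.7 16.2] F [ 0.1 -0.8 -6.4] q [-0.22  0.53 -0.27  1.89  0.2   0.74 -1.99]
```

Call:
jog_arm --pt "0 0 0.002 -0.8 1.5 3 40" --pt "0 0 0.002 -0.8 1.5 7 40" --pt "0 0 0.002 -0.8 1.5 11 40" --pt "0 0 0.002 -0.8 1.5 15 40" --pt "0 0 0.002 -0.8 1.5 18 40" --pt "0 0 0.002 -0.8 1.5 18 40"

```text
t: 33.52
eef_pos: [0.5513, 0.1808, 0.0579]
tool_rot: [0.0, 0.996, 0.09, -0.0]
contact_force: [-0.6, -1.9, -6.8]
gripper_width: 0.549
grasp_force: 106.2
```

Call:
jog_arm --pt "0 0 0 0 0 2.5 40" --pt "0 0 0 0 0 4.5 40" --pt "0 0 0 0 0 5.5 40" --pt "0 0 0 0 0 5.5 40"

```text
t: 34.02
eef_pos: [0.5515, 0.1808, 0.0527]
tool_rot: [0.0, 0.996, 0.09, -0.0]
contact_force: [0.8, -2.1, -5.4]
gripper_width: 0.551
grasp_force: 106.3
```

Call:
jog_arm --pt "0 0 0 0 0 0.6 40" --pt "0 0 0 0 0 1 40" --pt "0 0 0 0 0 1 40"

```text
t: 34.4
eef_pos: [0.5515, 0.1808, 0.0522]
tool_rot: [0.0, 0.996, 0.09, 0.0]
contact_force: [-2.2, -4.0, 3.0]
gripper_width: 0.548
grasp_force: 107.2
```

Call:
jog_arm --pt "0 0 0 0 0 0.4 40" --pt "0 0 0 0 0 0.8 40" --pt "0 0 0 0 0 0.8 40"

```text
t: 34.78
eef_pos: [0.5515, 0.1808, 0.0522]
tool_rot: [0.0, 0.996, 0.09, 0.0]
contact_force: [-5.8, -5.7, 11.8]
gripper_width: 0.551
grasp_force: 108.2
```

Call:
jog_arm --pt "0 0 0 0 0 0 66" --pt "0 0 0 0 0 0 66" --pt "0 0 0 0 0 0 66" --pt "0 0 0 0 0 -15 66" --pt "0 0 0 0 0 -60 66" --pt "0 0 0 0 0 -100 66" --pt "0 0 0 0 0 -120 66" --pt "0 0 0 80 200 -120 66" --pt "0 0 0 80 200 -120 66" --pt "0 0 0 80 200 -120 66"

```text
t: 36.02
eef_pos: [0.6525, 0.0211, 0.1725]
tool_rot: [-0.0, 0.996, 0.091, 0.001]
contact_force: [0.3, 1.1, 1.1]
gripper_width: 0.773
grasp_force: 0.0
```

Call:
jog_arm --pt "0 0 0 0 0 0 66" --pt "0 0 0 0 0 0 66" --pt "0 0 0 0 0 0 66"

```text
t: 36.4
eef_pos: [0.6507, 0.0246, 0.1715]
tool_rot: [-0.001, 0.996, 0.092, 0.0]
contact_force: [-1.2, 0.4, -0.2]
gripper_width: 0.773
grasp_force: 0.0
```

```bash
python3 - <<'E'
from ov import *
c=bot.read_camera("scene"); a=crop(c["pixels"][:,:,::-1],320,120,440,250,4)
part(c,a,"jig",F,.049,(320,120),4)
part(c,a,"strap",F,.033,(320,120),4,(0,200,0))
cv2.imwrite("pics/m.png",a); print(bot.get_obs()["t"])
E
```

```text
36.45
```

View pics/m.png

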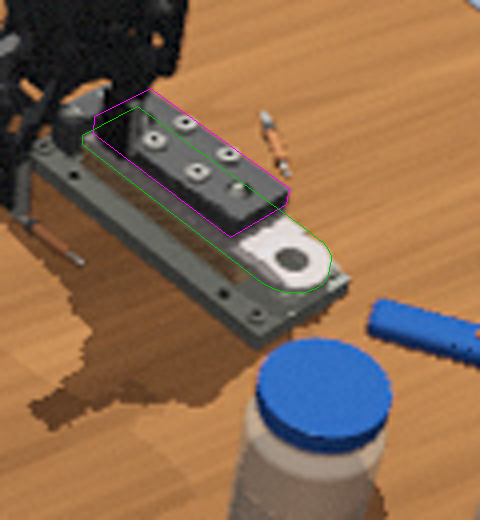

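The stack is down: the jig and strap outlines match their seated poses, a pin nose shows at (240,188), and the jar hasn't moved. Handing in.

```bash
python3 -c "
from station import bot
print(bot.hand_in())"
```

```text
the job is handed in; nothing more can be done
None
```

I loaded the fixture in order (backing, strap with its lug away from the end stop, doubler, jig with bushings up) and handed it in at about 36 s. The last picture shows the stack seated and the jar unmoved; the hand-in call returned no verdict.

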